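# Demould a paddle grip and lock the mould for the next pour

### The job

Get the mould ready for the next pour: lift the T-shaped grip out of the open mould and lay it flat in the parts tray beside the finished one (lay it down, don't drop it), then swing the lid fully shut and lock it: line the lock's bar up with the slot, push it right in, turn it clockwise a full quarter turn and let it spring up into its seat. Don't knock the finished grip or the other things on the bench about.

Things in the scene. Friction and masses are not known exactly. Their poses are not given: they have to be found in the camera images.
- mould: lower half of the hinged mould, fixed to the bench: plywood base 220 x 200 x 18 mm with a resin block 180 mm (x) by 168 mm (y from -100 to +68); flat parting face 55 mm above the bench. Origin: underside. The lid's hinge runs along the mould's x axis at y=+68; the T-shaped cavity, 12 mm deep, has its bar along x at y=+30 and its stem towards -y
- slot (a point): centre of the slot for the lock's key, in the steel keep plate flush with the lower half's parting face (mould x=0, y=-66); slot 46 mm along the mould's x axis, 14.5 mm across; frame as the mould's
- lid (a joint): hinge of the lid (upper mould half), rad. 0 = shut, grows as the free edge swings up and over towards the mould's +y; starts standing open at 1.65 to 1.95, stop at 2.0. Stiff: 0.6 N m friction against 0.5 N m weight, so it stays where left and must be pushed all the way down on its outer face, 1 to 10 N at 130 mm from the hinge
- lid_hinge (a point): on the hinge line, middle of the lid, 55 mm above the bench, moves with the lid: x along the hinge, -y to the lid's free edge, z out of its outer face. Lid: 180 mm wide (x), 168 mm from hinge to free edge, 40 mm thick, 0.6 kg; shut, its top is 95 mm above the bench. Pour funnel (40 mm wide, 12 mm high) 38 mm from the hinge; beyond 45 mm to either side of the middle the face is flat
- lid_edge (a point): on the lid, middle of the free edge of its outer face (168 mm from the hinge); axes as lid_hinge
- lock_bar (a point): centre of the lock's straight bar handle (70 mm long, 14 mm wide, 18 mm high) standing on the lid's outer face, in the middle, 134 mm from the hinge; x along the bar, z away from the lid. Sprung up, the bar's underside is 23 mm off the lid; pushed right in, 7 mm. The same stud carries below a cross key 40 x 10 x 6 mm, parallel to the bar
- lock_turn (a joint): turn of the lock, rad, clockwise positive looking down on the bar. 0 = bar and key along the slot (the mould's x axis, in line with two dark marks on the lid): only there, within about 0.1 rad, can the key enter. 1.57 (stop) = quarter turn, bar pointing at the hinge. Turns freely when sprung up, stays where left (slight friction); starts at 0.35 to 1.2, stop at -0.12
- lock_push (a joint): how far the lock is pushed in, m. 0 = sprung up, 0.016 = right in (stop). Spring 3 N at first, 11 N right in; it jumps back if let go unlocked. Under the keep plate it turns only while pushed in beyond 0.0145. Turned beyond about 1.3 rad and let go, the spring lifts it to about 0.012, into its seat: locked, the lid held shut
- casting: the new casting, a black T-shaped paddle grip lying flat: bar 120 x 26 mm along its x, stem 30 mm wide reaching 55 mm from the bar's centre line along its -y, 24 mm thick, 0.11 kg. Origin: underside, under the bar's centre. Starts in the cavity, turned as the mould, 12 mm inside (1.5 mm play) and 12 mm proud; the stem can be gripped 27 mm from the origin
- tray: open grey parts tray 268 mm (x) by 168 mm (y), 32 mm high, walls and floor 4 mm, fixed to the bench. Origin: underside centre. Its -x half is free for the casting, a finished grip lies in its +x half
- brush: bystander: flat brush, 180 mm long, lying between mould and tray. Origin: underside
- done_grip: bystander: an earlier, finished T-grip of the same shape as the casting, lying in one end of the tray (towards the tray's +x end, its bar across the tray). Origin: underside
- wax_tin: bystander: round wax tin, 72 mm wide, 45 mm high. Origin: underside
- mixing_cup: bystander: open paper mixing cup, 80 mm wide, 95 mm high. Origin: underside
- tape_roll: bystander: roll of tape lying flat, 110 mm wide, 25 mm high. Origin: underside
Not all that is in view belongs to the job. Leave any turquoise look-alike of the casting alone.

How it is judged:
By the outcome, as a careful person would: the job done as asked, in the order asked, and still so for the second after the job is handed in, with the robot touching nothing.
It also fails if it takes over 72 s, if anything falls off the work surface, if the arm or the gripper's body presses on something with over 40 N, if the wrist force passes 120 N, or if a joint passes its speed limit or range.

### The arm

A 6-joint arm with a two-finger parallel gripper is mounted at the origin on the work surface. World frame = base frame: x ahead of the robot, y to its left, z up, the work surface at z = 0. Lengths are in mm, angles in rad, forces in N, time in s.
With the tool pointing down it reaches from about 350 to 875 mm from the base axis. Payload 4.2 kg.
Tool frame: the origin (TCP) lies midway between the tips of the shut fingers; the grasp point (between the pads) lies 19 mm behind it; z points along the fingers, y is the line along which they close (so a half turn about z gives the same grasp; the last joint's range is limited). The gripper opens to 85 mm and grips with 20 to 120 N. Pads are 22 mm wide; open, the fingers measure 114 mm over their backs; the gripper's body (76 mm by 85 mm) begins 54 mm behind the grasp point. The pads swing forward as they close: fully open they stand 13 mm farther back than shut.
Start: joints at [1.464, 0.385, 0.008, 0, -1.194, -0.259], TCP at [223.527, 583.639, 231.312] pointing down, gripper open.
Joint ranges: [-3.14, 3.14], [-1.21, 2.06], [-1.07, 1.41], [-3.16, 2.05], [-2.99, -0.16], [-3.1, 3.1]. Speed limits (rad/s): [2.79, 2.79, 3.14, 3.14, 3.14, 3.14].

### API

Orientations are given as a unit quaternion [x, y, z, w].
In Python, from bench import * gives the robot as it stands.
- The arm moves only by the tool drive_tool, never from a script. Its argument "plan" is a list that holds one entry, the list of rows, each a list of 5 numbers: the closure, from -1 (fully open) to 1 (shut), then the shift along the world's x, y, z in mm, then the turn about the world's z in degrees. A call has 1 to 20 rows; each row shifts and turns the commanded pose from where the row before left it; what a row does not reach is not made up. A row lasts 1/12 s, in which the tool goes at most 41.7 mm and 7.16 degrees, less where a joint would pass 70% of its speed; a pose out of reach is approached as far as the arm can. A call is refused whole if a number of a shift passes 41.7 or a number of a turn 7.16, either way. A call with a gripper value outside its range is refused whole. The fingers move at their own pace and stop on an object; the grip force is fixed at half the most. Time passes only in rows, so rows that do not move let the fingers close. It gives the time, the measured TCP pose, the force, the opening and the grip force at its end, in the units of the state.
- read_state(): the state, without advancing time (a new reading comes with each control period).
- get_image(name): name is "scene" or "top" or "wrist"; returns (picture, depth): 384x512x3 uint8, red, green, blue; 384x512 float32, mm along the optical axis (not along the pixel's ray), 0 where there is no reading.
- camera_model(name): a dict with "fx", "fy", "cx", "cy" (pixels), "R" (3x3) and "t" (3): a world point X has camera coordinates R X + t; the wrist camera has in their place "mount" (4x4, takes a point from camera to tool coordinates, whose origin is the TCP and whose axes are the flange's). Camera axes: x right, y down, z forward; pixel columns grow to the right and rows downward; lengths in mm; the calibration is good to about 2 mm. The wrist camera is an equidistant fisheye: a pixel r from the principal point sees the ray r / f radians off the axis. A picture is of the moment at which its call begins: read the wrist's pose just before it. camera_model takes no time and is no camera call.
- job_done(): hands the job in; it is judged then, once.
The state is a dict: "clock": time; "joints": joint angles; "joint_vel": joint speeds; "joint_efforts": joint torques, N m; "position": TCP position; "ee_rot": TCP orientation; "contact_force": force on the tool from outside, world axes, zero at the start; "wrist_torque": the same for the moment, N m; "gripper_width": finger opening in mm; "grasp_force": force on a finger pad.
Only numpy, scipy, OpenCV 4.12 (cv2) and the standard library are available. Lean on these libraries where they do the work, as an engineer would, in place of code of your own. Each camera call takes 0.05 s, during which the arm holds its last target. There are 200 camera calls.

## Working session

There is one attempt and no reset: what is moved stays moved. The work goes in short steps, Python scripts to look and compute and a tool call to move; the robot and the scene stay as the last step left them, time stands still between calls to the robot, and variables do not carry over. Pictures are saved under pics/ and viewed, at most 10 in all, crops included, and the job is handed in when it is done.

Besides the shell and the picture viewer there is one more tool, called after "Emit:" in YAML: its name, and indented under it one key for each argument. drive_tool: Moves the arm, as the interface text tells. Its arguments: {"type":"object","properties":{"plan":{"type":"array"}},"required":["plan"]}

```bash
mkdir -p pics; ls
python3 - <<'E'
from bench import *
import cv2, numpy as np
s=read_state(); print(s)
ims=[]
for n in ("scene","top"):
    p,d=get_image(n); np.savez(f"pics/{n}0.npz",p=p,d=d); cv2.imwrite(f"pics/{n}0.png",p[:,:,::-1])
    print(n,camera_model(n))
print(camera_model("wrist"))
E
```

```text
pics
{'clock': 0.0, 'joints': array([ 1.46357919e+00,  3.85554591e-01,  6.61028605e-03, -4.68962991e-04,
       -1.19396638e+00, -2.58585768e-01]), 'joint_vel': array([ 1.07714441e-03,  4.43977856e-04, -2.97857375e-04,  1.09420625e-04,
       -8.67454229e-04, -8.19943941e-05]), 'joint_efforts': array([-7.71944688e-04, -3.92284584e+01,  1.88400686e+01,  4.18613300e+00,
       -4.67093647e-03, -9.52394217e-07]), 'position': array([223.35230473, 583.10923758, 230.22112614]), 'ee_rot': array([ 9.83303794e-01, -1.81968357e-01, -1.37378757e-04,  1.07062872e-03]), 'contact_force': array([-0.88072681,  0.41368417,  0.09979686]), 'wrist_torque': array([-0.00998336, -0.00111093, -0.01777004]), 'grasp_force': 0.0, 'gripper_width': 85.18934813950409}
scene {'fx': 380.06195404260365, 'fy': 380.06195404260365, 'cx': 255.10185327826446, 'cy': 195.38442073958936, 'R': array([[-4.06731955e-01,  9.13547512e-01,  2.43823741e-04],
       [ 6.33491835e-01,  2.82237135e-01, -7.20437572e-01],
       [-6.58222768e-01, -2.92870522e-01, -6.93519751e-01]]), 't': array([ 134.27966302, -274.86383615, 1628.36495581])}
top {'fx': 440.9611978460839, 'fy': 440.9611978460839, 'cx': 264.6190304478845, 'cy': 200.8473310782821, 'R': array([[ 0.00746004, -0.99994653, -0.00716185],
       [-0.99769302, -0.00695957, -0.06752922],
       [ 0.06747577,  0.0076491 , -0.99769159]]), 't': array([  54.02954765,  516.44263763, 1342.88652138])}
{'fx': 297.3186396354542, 'fy': 297.3186396354542, 'cx': 255.5359821284317, 'cy': 199.30569111199026, 'mount': array([[ 7.72847902e-04, -9.63194863e-01, -2.68803011e-01,
         6.86149909e+01],
       [ 9.99999080e-01,  4.44851932e-04,  1.28111696e-03,
        -3.15024824e-01],
       [-1.11438773e-03, -2.68803754e-01,  9.63194321e-01,
        -1.42822680e+02],
       [ 0.00000000e+00,  0.00000000e+00,  0.00000000e+00,
         1.00000000e+00]])}
```

View pics/scene0.png

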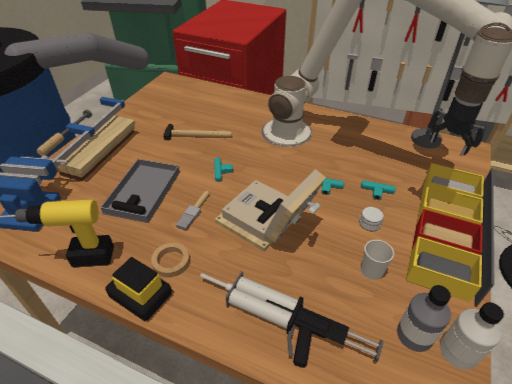

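View pics/top0.png

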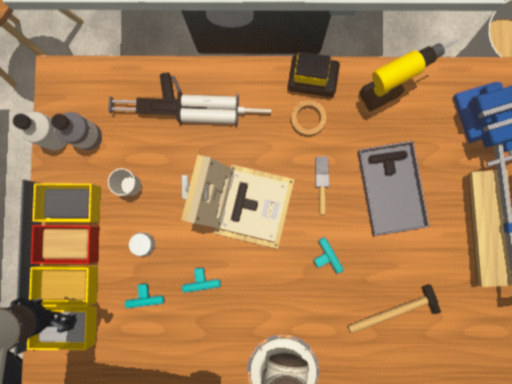

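The scene view shows the open mould at about (255,215) with its lid standing up at about (300,205). The tray is at (143,190). The top view shows the casting's bar at (240,200) with its stem to the right (-y). The tray is at (393,188), with the finished grip at its upper end (+x). The turquoise decoys are at (145,297), (200,281) and (328,255).

```bash
cat > h.py <<'E'
from bench import *
import cv2, numpy as np
from scipy.spatial.transform import Rotation as Ro
def load(n): z=np.load(f"pics/{n}.npz"); return z['p'],z['d']
def cloud(n,d):
    c=camera_model(n); v,u=np.mgrid[:384,:512]
    P=np.stack([(u-c['cx'])/c['fx']*d,(v-c['cy'])/c['fy']*d,d],-1)
    return (P-c['t'])@c['R']
def ray(n,uv,z):
    c=camera_model(n); uv=np.atleast_2d(uv).astype(float)
    r=np.c_[(uv[:,0]-c['cx'])/c['fx'],(uv[:,1]-c['cy'])/c['fy'],np.ones(len(uv))]@c['R']
    o=-c['R'].T@c['t']; return o+r*((z-o[2])/r[:,2])[:,None]
def wray(uv,s):
    c=camera_model("wrist"); uv=np.atleast_2d(uv).astype(float); q=uv-[c['cx'],c['cy']]
    r=np.linalg.norm(q,axis=1)+1e-9; th=r/c['fx']
    d=np.c_[q/r[:,None]*np.sin(th)[:,None],np.cos(th)]
    T=np.eye(4);T[:3,:3]=Ro.from_quat(s['ee_rot']).as_matrix();T[:3,3]=s['position']; T=T@c['mount']
    return T[:3,3],d@T[:3,:3].T
def wplane(uv,s,z):
    o,d=wray(uv,s); return o+d*((z-o[2])/d[:,2])[:,None]
def proj(n,X):
    c=camera_model(n); Y=np.atleast_2d(X)@c['R'].T+c['t']; return np.c_[Y[:,0]/Y[:,2]*c['fx']+c['cx'],Y[:,1]/Y[:,2]*c['fy']+c['cy']]
E
python3 - <<'E'
from h import *
p,d=load("top0"); X=cloud("top",d); hsv=cv2.cvtColor(p,cv2.COLOR_RGB2HSV)
def rect(m,z=None,name=""):
    m=m.astype(np.uint8); n,l,st,c=cv2.connectedComponentsWithStats(m)
    i=1+np.argmax(st[1:,4]); q=np.argwhere(l==i)[:,::-1]
    W=X[l==i]; print(name,st[i],"z",np.percentile(W[:,2],[10,50,90]).round(1))
    zz=np.median(W[:,2]) if z is None else z
    g=ray("top",q,zz)[:,:2].astype(np.float32); r=cv2.minAreaRect(g)
    print("  rect",np.round(r[0],1),np.round(r[1],1),round(r[2],2),'corners',cv2.boxPoints(r).round(0).tolist())
v,u=np.mgrid[:384,:512]; Z=X[:,:,2]
reg=(u>170)&(u<310)&(v>140)&(v<255)
rect(reg&(Z>47)&(Z<61),55,"parting")
rect(reg&(Z>12)&(Z<25),18,"base")
dark=(p.max(2)<70)
rect(reg&dark&(u<262)&(u>226)&(Z<90),67,"casting")
tr=(u>345)&(u<440)&(v>130)&(v<245)
rect(tr&dark,28,"done")
rect(tr&(Z>15)&~dark,32,"trayrim")
rect(tr&(hsv[:,:,1]<60),32,"trayall")
lid=reg&(Z>75); W=X[lid]; print("lid",len(W),W.min(0),W.max(0))
b=cv2.resize(p[140:255,170:310],None,fx=5,fy=5,interpolation=cv2.INTER_CUBIC)
ps,_=load("scene0"); c=cv2.resize(ps[150:260,200:340],None,fx=5,fy=5,interpolation=cv2.INTER_CUBIC)
cv2.imwrite("pics/c1.png",cv2.resize(b,(700,575))[:,:,::-1]); cv2.imwrite("pics/c2.png",c[:,:,::-1])
E
```

```text
parting [ 219  169   69   72 2802] z [51.5 54.9 58.3]
  rect [501.7  91.5] [172.7 180.3] 76.56 corners [[394.0, 28.0], [569.0, -13.0], [609.0, 155.0], [434.0, 196.0]]
base [215 164  79  84 973] z [14.5 17.9 21.4]
  rect [501.3  90.5] [199.5 219.9] 76.9 corners [[372.0, 18.0], [586.0, -32.0], [631.0, 163.0], [417.0, 213.0]]
casting [241 204   2   3   5] z [63.7 64.7 65.3]
  rect [499.9 126. ] [6. 3.] 0.63 corners [[497.0, 127.0], [497.0, 124.0], [503.0, 125.0], [503.0, 128.0]]
done [369 152  38  23 387] z [20.7 26.5 31.2]
  rect [ 632.1 -322.4] [ 64.5 115.9] 8.96 corners [[591.0, -270.0], [609.0, -385.0], [673.0, -375.0], [655.0, -260.0]]
trayrim [358 140  71  95 668] z [18.8 29.4 34.1]
  rect [ 559.7 -335.1] [267.4 174. ] 9.88 corners [[413.0, -272.0], [443.0, -444.0], [706.0, -398.0], [677.0, -226.0]]
trayall [ 359  142   70   93 4518] z [ 0.8  4.9 25.7]
  rect [ 557.6 -334.2] [263.3 170.1] 9.82 corners [[413.0, -273.0], [442.0, -440.0], [702.0, -396.0], [673.0, -228.0]]
lid 2550 [424.2358568   47.34899812  75.00572526] [ 626.02260263  287.76737931 1375.04851168]
```

View pics/c1.png

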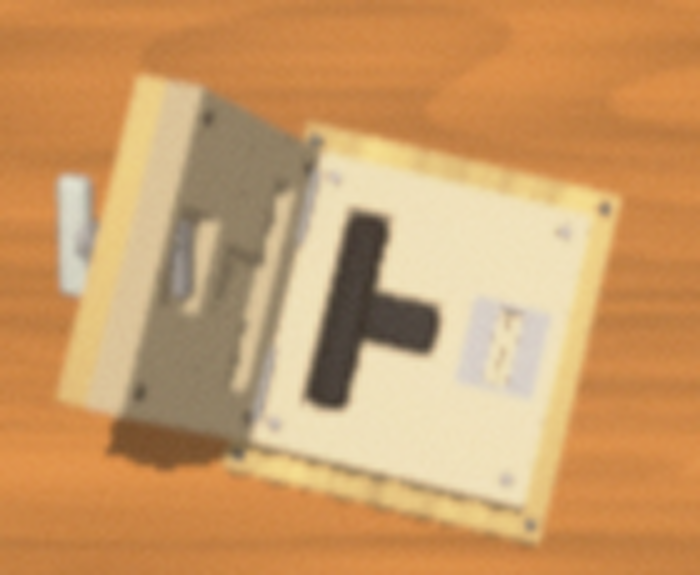

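View pics/c2.png

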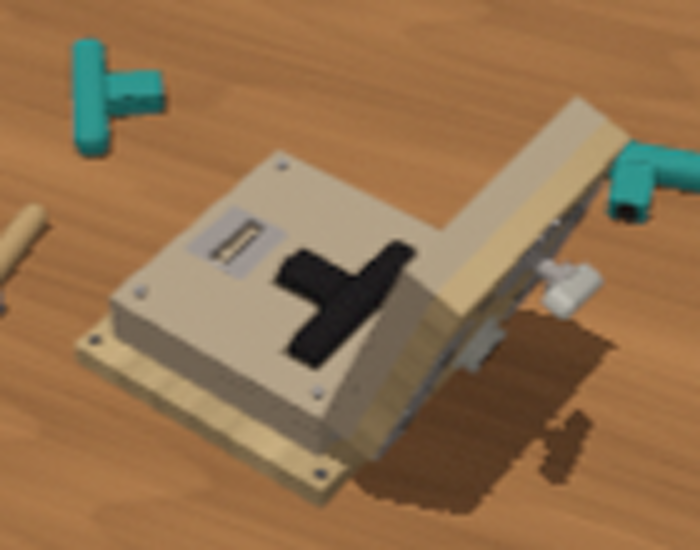

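The crops show the T casting in the cavity, with its bar centre at crop (348,310) and its stem to (437,325). The keep slot is at crop (505,345). The lid leans to the left (+y), with the lock bar behind it at crop (75,235).

Run:
```python
from h import *
def T(P,Q): # two-view triangulation top/scene
    A=[];b=[]
    for n,uv in(("top",P),("scene",Q)):
        c=camera_model(n);M=np.c_[c['R'],c['t']]
        K=np.array([[c['fx'],0,c['cx']],[0,c['fy'],c['cy']],[0,0,1]]);M=K@M
        for k in(0,1): r=M[k]-uv[k]*M[2];A.append(r[:3]);b.append(-r[3])
    return np.linalg.lstsq(np.array(A),np.array(b),rcond=None)[0]
c1=lambda x,y:(170+x/5-.4,140+y/5-.4); c2=lambda x,y:(200+x/5-.4,150+y/5-.4)
for n,a,b in [("slot",(505,345),(237,241)),("stem end mid",(437,325),(290,270)),("bolt NE",(565,232),(140,292)),("bolt SE",(507,480),(282,166)),("bolt NW",(333,178),(318,392)),
 ("barend far",(370,213),(305,357)),("base NE",(605,210),(95,340)),("base NW",(312,142),(320,472)),("lockbar c",(74,235),(570,290))]:
    print(n,T(c1(*a),c2(*b)).round(1))
R=Ro.from_euler('z',-13.1,degrees=True).as_matrix()
p,d=load("top0")
# casting mask by colour
v,u=np.mgrid[:384,:512]
m=((p.max(2)<75)&(u>228)&(u<262)&(v>178)&(v<226)).astype(np.uint8)
n,l,st,c=cv2.connectedComponentsWithStats(m); i=1+np.argmax(st[1:,4]); print(st[i])
q=np.argwhere(l==i)[:,::-1]; g=ray("top",q,67)[:,:2]; 
for yaw in(-12.5,-13,-13.5,-14):
    f=g@Ro.from_euler('z',yaw,degrees=True).as_matrix()[:2,:2]; print(yaw,f.min(0).round(1),f.max(0).round(1))
g32=g.astype(np.float32); print(cv2.minAreaRect(g32))
s=ray("top",[c1(505,345)],55)[0]; print("slot",s, "bar->slot dist along y exp 96")
# lid plane from depth, top & scene
for nm in("top","scene"):
    p,d=load(nm+"0"); X=cloud(nm,d).reshape(-1,3); o=np.array([501.5,91,0])
    Y=(X-o)@R
    w=(abs(Y[:,0])<95)&(Y[:,1]>20)&(Y[:,1]<220)&(Y[:,2]>75)&(Y[:,2]<300)
    W=Y[w]; print(nm,w.sum(),W.min(0).round(),W.max(0).round())
    np.save(f"pics/lid_{nm}.npy",W)
    for z in range(80,250,20):
        k=W[abs(W[:,2]-z)<5]; 
        if len(k)>3: print(z,len(k),np.percentile(k[:,1],[2,20,50,80,98]).round(1))
```

```text
slot [490.   40.3  54.1]
stem end mid [501.3  82.1  54.4]
bolt NE [558.4   4.2  54.9]
bolt SE [409.5  38.1  53.7]
bolt NW [590.4 143.4  55.7]
barend far [568.6 122.5  56.1]
base NE [576.3 -21.9  15.7]
base NW [618.  158.5  17.5]
lockbar c [544.9 278.6 158.8]
[233 184  13  37 154]
-12.5 [413.7 224. ] [523.5 249.7]
-13 [411.6 228. ] [521.4 253.5]
-13.5 [409.5 232. ] [519.2 257.4]
-14 [407.3 236. ] [517.1 261.9]
((508.6506042480469, 129.4840087890625), (25.274654388427734, 109.76111602783203), 76.64822387695312)
slot [490.35379401  39.37300051  55.        ] bar->slot dist along y exp 96
top 2468 [-90.  43.  75.] [ 90. 205. 222.]
80 150 [ 87.1  89.9  92.9  99.  104.6]
100 47 [ 94.7  96.9  99.  110.3 111.8]
120 82 [102.2 103.  104.1 105.6 115.2]
140 89 [108.  109.5 110.7 112.  113.2]
160 196 [114.6 116.4 118.9 131.2 196.8]
180 163 [121.4 123.2 125.5 189.4 202.7]
200 304 [128.2 131.5 164.5 170.4 172.9]
220 50 [133.5 134.4 136.7 139.5 143.2]
scene 1517 [-91.  94.  75.] [ 94. 208. 216.]
80 53 [ 94.6 110.9 133.9 140.6 146.9]
100 49 [101.4 112.4 133.4 142.7 145.2]
120 45 [107.2 121.7 142.4 148.7 151.5]
140 45 [113.8 123.8 142.6 154.8 157.9]
160 84 [122.6 142.6 162.5 185.7 202.6]
180 82 [127.4 146.6 168.1 197.6 207. ]
200 255 [137.8 162.6 168.  172.6 174.5]
220 6 [137.2 137.2 137.4 139.6 141.4]
```

Emit:
drive_tool:
  plan:
    - [[-1, 0, 0, 30, 0], [-1, 0, 0, 30, 0], [-1, 20, -34, 0, -5.9], [-1, 20, -34, 0, -5.9], [-1, 20, -34, 0, -5.9], [-1, 20, -34, 0, -5.9], [-1, 20, -34, 0, -5.9], [-1, 20, -34, 0, -5.9], [-1, 20, -34, 0, -5.9], [-1, 20, -34, 0, -5.9], [-1, 20, -34, 0, -5.9], [-1, 20, -34, 0, -5.9], [-1, 20, -34, 0, -5.9], [-1, 20, -34, 0, -5.9], [-1, 20, -34, 0, -5.9], [-1, 20, -34, 0, -5.9], [-1, 0, 0, 0, 0], [-1, 0, 0, 0, 0], [-1, 0, 0, 0, 0]]

```text
clock: 1.68
position: [503.3, 107.4, 290.8]
ee_rot: [-0.619, 0.786, 0.0, -0.0]
contact_force: [0.1, 0.8, -0.0]
gripper_width: 85.6
grasp_force: 0.0
```

```bash
cat >> h.py <<'E'
def yaw(s): x=Ro.from_quat(s['ee_rot']).as_matrix()[:,0]; return np.degrees(np.arctan2(x[1],x[0]))
def wshot(name,save=True):
    s=read_state(); p,d=get_image("wrist"); np.savez(f"pics/{name}.npz",p=p,d=d,pos=s['position'],q=s['ee_rot'])
    if save: cv2.imwrite(f"pics/{name}.png",p[:,:,::-1])
    print(s['clock'],s['position'].round(1),'yaw',yaw(s).round(2),s['joints'].round(2)); return s,p,d
E
python3 - <<'E'
from h import *
wshot("w1")
E
```

```text
1.6833 [503.3 107.4 290.8] yaw -103.58 [ 0.53  0.16 -0.16 -0.   -1.26 -0.76]
```

View pics/w1.png

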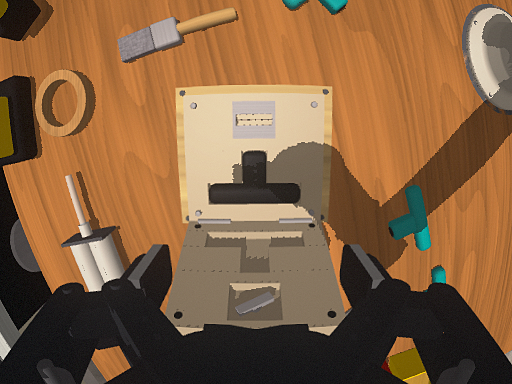

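The wrist view shows the keep slot at (254,120). The casting's bar runs from (208,193) to (300,193), with its stem up to (254,152). The lid bolts and hinge are at y of about 220. The lock key under the lid is at (255,302), turned slightly.

```bash
cat > m.py <<'E'
from h import *
def run(name):
    z=np.load(f"pics/{name}.npz"); p=z['p']; s={'position':z['pos'],'ee_rot':z['q']}
    return p,s
def comp(m,roi):
    v,u=np.mgrid[:384,:512]; m=(m&(u>=roi[0])&(u<roi[1])&(v>=roi[2])&(v<roi[3])).astype(np.uint8)
    n,l,st,c=cv2.connectedComponentsWithStats(m); i=1+np.argmax(st[1:,4]); print(st[i]); return np.argwhere(l==i)[:,::-1]
E
python3 - <<'E'
from m import *
p,s=run("w1"); hsv=cv2.cvtColor(p,cv2.COLOR_RGB2HSV)
print("bolts",wplane([(194,105),(314,104),(325,213),(187,214)],s,55).round(1).tolist())
print(p[193,254],p[160,254],p[180,320],p[110,240],p[120,254],p[130,215])
q=comp(p.max(2)<55,(195,315,140,212)); g=wplane(q,s,67)[:,:2].astype(np.float32); print("casting rect",cv2.minAreaRect(g))
R=Ro.from_euler('z',-13.1,degrees=True).as_matrix()[:2,:2]
f=g@R; print("mould-aligned",f.min(0),f.max(0)); bar=f[f[:,1]<np.inf]
# widths per row
for y in np.arange(f[:,1].min(),f[:,1].max(),6):
    k=f[abs(f[:,1]-y)<3]; print(round(y,1),k[:,0].min().round(1),k[:,0].max().round(1),k[:,0].mean().round(1))
q=comp((hsv[:,:,1]<35)&(p.max(2)>120),(225,285,92,146)); g=wplane(q,s,55)[:,:2].astype(np.float32); r=cv2.minAreaRect(g); print("plate",r, np.array(r[0])@R)
q=comp((hsv[:,:,1]>50)&(p.max(2)>150),(237,272,108,132)); g=wplane(q,s,55)[:,:2].astype(np.float32); r=cv2.minAreaRect(g); print("slot",r,np.array(r[0])@R)
E
```

```text
bolts [[559.2, 4.4, 55.0], [410.7, 39.0, 55.0], [424.6, 184.8, 55.0], [608.1, 142.0, 55.0]]
[57 51 45] [64 57 53] [112  98  81] [200 189 185] [240 220 181] [231 209 174]
[ 209  151   91   52 1718]
casting rect ((506.6221008300781, 111.61659240722656), (65.53641510009766, 115.94598388671875), 76.45271301269531)
mould-aligned [410.38242637 190.75366034] [526.32484744 256.71901015]
190.8 455.4 480.2 467.2
196.8 454.2 481.5 465.1
202.8 454.2 481.6 463.1
208.8 454.2 481.7 465.6
214.8 454.2 481.8 468.1
220.8 454.2 481.9 468.1
226.8 454.3 482.0 468.2
232.8 412.1 523.0 464.6
238.8 410.7 525.9 454.2
244.8 410.5 526.1 437.2
250.8 410.4 526.3 458.4
[ 232  101   43   38 1140]
plate ((490.85186767578125, 41.522010803222656), (47.346744537353516, 52.74233627319336), 76.78685760498047) [468.66690457 151.6936582 ]
[237 114  35  12 360]
slot ((489.7440185546875, 41.78338623046875), (14.040257453918457, 42.902435302734375), 76.41029357910156) [467.52864507 151.69713613]
```

Emit:
drive_tool:
  plan:
    - [[-1, 2.3, 0, -40, 0.2], [-1, 0, 0, -40, 0], [-1, 0, 0, -40, 0], [-1, 0, 0, -10, 0], [-1, 0, 0, 0, 0], [-1, 0, 0, 0, 0]]

```text
clock: 2.23
position: [506.7, 108.8, 162.7]
ee_rot: [-0.621, 0.784, -0.001, 0.001]
contact_force: [-0.4, -0.2, 0.6]
gripper_width: 85.5
grasp_force: 0.0
```

Run:
```python
from m import *
wshot("w2")
p,s=run("w2"); _,s1=run("w1"); p1=run("w1")[0]
q=comp(p.max(2)<70,(150,360,60,383)); print(q.min(0),q.max(0)) 
q1=comp(p1.max(2)<55,(195,315,140,212))
R=Ro.from_euler('z',-13.3,degrees=True).as_matrix()[:2,:2]
for nm,a,st in(("w1",q1,s1),("w2",q,s)):
    for z in(60,67):
        f=wplane(a,st,z)[:,:2]@R; print(nm,z,f.min(0).round(1),f.max(0).round(1))
```

```text
2.2333 [506.7 108.8 162.7] yaw -103.21 [ 0.53  0.27 -0.35  0.   -0.95 -0.76]
[  150   244   210   139 14345]
[150 244] [359 382]
[ 209  151   91   52 1718]
w1 60 [408.4 193.2] [526.6 260.2]
w1 67 [409.5 192.4] [525.4 258.2]
w2 60 [333.3 265.8] [606.3 471.6]
w2 67 [337.2 262.6] [602.4 462.6]
```

View pics/w2.png

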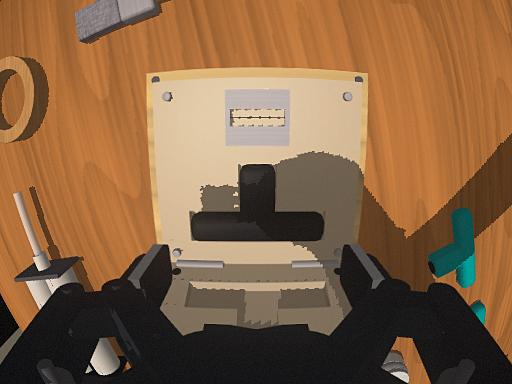

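The closer wrist view shows the casting's bar from (191,226) to (324,226), its stem up to (257,164) and the slot at (257,118). The open fingers straddle nothing.

Run:
```python
from m import *
p,s=run("w2"); hsv=cv2.cvtColor(p,cv2.COLOR_RGB2HSV); p1,s1=run("w1")
s_now=read_state(); print(s_now['position'])
R=Ro.from_euler('z',-13.3,degrees=True).as_matrix()[:2,:2]
q=comp(p.max(2)<62,(186,330,160,243)); q1=comp(p1.max(2)<62,(195,315,140,212))
def ext(a): 
    b=np.array([[a[:,0].min(),a[a[:,0]==a[:,0].min(),1].mean()],[a[:,0].max()+1,a[a[:,0]==a[:,0].max(),1].mean()],[a[a[:,1]<a[:,1].min()+3,0].mean(),a[:,1].min()]]); return b
e,e1=ext(q),ext(q1); print(e,e1)
for i,n in enumerate(("end+x","end-x","stem")):
    o,d=wray(e[i],s);o1,d1=wray(e1[i],s1); A=np.c_[d[0],-d1[0]]; t=np.linalg.lstsq(A,o1-o,rcond=None)[0]
    P=(o+d[0]*t[0]+o1+d1[0]*t[1])/2; print(n,P.round(1))
for z in(60,67): f=wplane(q,s,z)[:,:2]@R; print(z,f.min(0).round(1),f.max(0).round(1))
sl=wplane([(257,118)],s,55)[0]; print("slot",sl, sl[:2]@R, 'tcp', s['position'][:2]@R)
q=comp((hsv[:,:,1]>50)&(p.max(2)>150),(228,288,106,132)); g=wplane(q,s,55)[:,:2].astype(np.float32); r=cv2.minAreaRect(g); print("slot",r,np.array(r[0])@R)
```

```text
[507.41899654 109.00642438 163.71970612]
[ 191  164  133   78 5370]
[ 209  151   91   53 2184]
[[191.         225.        ]
 [324.         225.        ]
 [257.64864865 164.        ]] [[209.         193.5       ]
 [300.         193.5       ]
 [254.68085106 151.        ]]
end+x [571.  121.6  53.3]
end-x [452.1 151.   49.4]
stem [499.1  82.9  39.1]
60 [407.8 192.3] [526.8 261.8]
67 [409.5 191.2] [525.1 258.8]
slot [490.60116594  42.32689957  55.        ] [467.70539754 154.0543137 ] tcp [468.06502499 222.46518292]
[232 118  53   8 399]
slot ((490.435791015625, 45.31123352050781), (6.057583808898926, 43.46470642089844), 76.92575073242188) [466.85791291 156.92055999]
```

Emit:
drive_tool:
  plan:
    - [[-1, -1.5, -3, -30, 0], [-1, 0, 0, -30, 0], [-1, 0, 0, -25, 0], [-1, 0, 0, -10, 0], [-1, 0, 0, -5, 0], [-1, 0, 0, 0, 0], [-1, 0, 0, 0, 0], [-1, 0, 0, 0, 0]]

```text
clock: 2.95
position: [505.7, 105.3, 63.2]
ee_rot: [-0.62, 0.784, -0.0, 0.002]
contact_force: [-0.3, -0.7, 0.9]
gripper_width: 85.2
grasp_force: 0.0
```

Run:
```python
from m import *
for i in range(3): 
    s=read_state(); print(s['position'].round(1),s['contact_force'].round(1),s['clock'])
s,p,d=wshot("w3",False)
R=Ro.from_euler('z',-13.3,degrees=True).as_matrix()[:2,:2]; print(s['position'][:2]@R)
```

```text
[505.7 105.3  63.2] [-0.3 -0.7  0.9] 2.95
[505.7 105.3  63.2] [-0.3 -0.7  0.9] 2.95
[505.7 105.3  63.2] [-0.3 -0.7  0.9] 2.95
2.95 [505.7 105.3  63.2] yaw -103.33 [ 0.52  0.39 -0.47  0.   -0.7  -0.75]
[467.93890962 218.86480116]
```

Emit:
drive_tool:
  plan:
    - [[-1, 0, 0, -6.5, 0], [0, 0, 0, 0, 0], [1, 0, 0, 0, 0], [1, 0, 0, 0, 0], [1, 0, 0, 0, 0], [1, 0, 0, 0, 0], [1, 0, 0, 0, 0], [1, 0, 0, 0, 0], [1, 0, 0, 0, 0], [1, 0, 0, 0, 0]]

```text
clock: 3.83
position: [504.6, 104.8, 55.2]
ee_rot: [-0.62, 0.784, -0.0, 0.0]
contact_force: [-0.4, 0.4, 4.5]
gripper_width: 28.4
grasp_force: 60.2
```

Emit:
drive_tool:
  plan:
    - [[1, 0, 0, 4, 0], [1, 0, 0, 5, 0], [1, 0, 0, 6, 0], [1, 0, 0, 10, 0], [1, 0, 0, 20, 0], [1, 0, 0, 30, 0], [1, 0, 0, 30, 0], [1, 0, 0, 5, 0], [1, 0, 0, 0, 0], [1, 0, 0, 0, 0]]

```text
clock: 4.67
position: [503.7, 104.5, 164.8]
ee_rot: [-0.62, 0.785, 0.0, 0.0]
contact_force: [0.3, 0.0, -1.2]
gripper_width: 28.1
grasp_force: 59.8
```

Run:
```python
from m import *
s,p,d=wshot("w4"); print(s['contact_force'],s['gripper_width'],s['grasp_force'])
```

```text
4.6667 [503.7 104.5 164.8] yaw -103.39 [ 0.52  0.26 -0.36 -0.   -0.95 -0.75]
[ 0.3474205   0.01465207 -1.2447011 ] 28.086387330026394 59.766077399253845
```

View pics/w4.png

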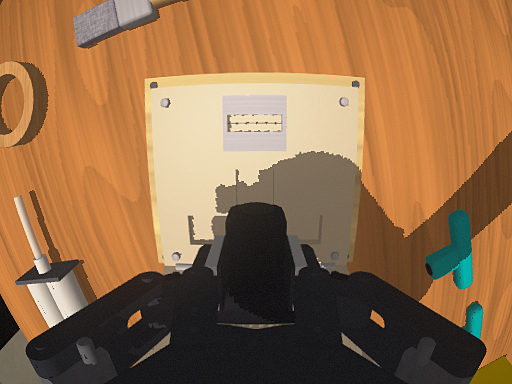

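The casting is lifted: its black stem is between the fingers at (257,260), and the cavity below is empty. The fingers hide its bar, so I check for tilt with depth and the scene view.

Run:
```python
from m import *
z=np.load("pics/w4.npz"); p,d=z['p'],z['d']; s={'position':z['pos'],'ee_rot':z['q']}
Rt=Ro.from_quat(s['ee_rot']).as_matrix(); c=camera_model("wrist")
cm=c['mount']; R=Ro.from_euler('z',-13.3,degrees=True).as_matrix()
def pts(uv):
    o,dr=wray(uv,s); dc=dr@(Rt@cm[:3,:3]); return o+dr*(d[uv[:,1],uv[:,0]]/dc[:,2])[:,None]
for v in range(208,330,10):
    uv=np.array([(u,v) for u in range(245,270,4)]); X=pts(uv); Y=(X-s['position'])@R; print(v,np.median(Y,0).round(1))
p2,d2=get_image("scene"); np.savez("pics/scene1.npz",p=p2,d=d2)
X=cloud("scene",d2); uv=proj("scene",s['position'])[0]; print(uv)
m=(p2.max(2)<60)&(abs(np.mgrid[:384,:512][1]-uv[0])<60)&(abs(np.mgrid[:384,:512][0]-uv[1])<40)
W=((X[m]-s['position'])@R); k=(abs(W[:,0])<65)&(abs(W[:,1])<60)&(W[:,2]<30)&(W[:,2]>-60); W=W[k]
for x in range(-65,65,10):
    q=W[abs(W[:,0]-x)<5]
    if len(q): print(x,len(q),q.min(0).round(),q.max(0).round())
cv2.imwrite("pics/sc1.png",cv2.resize(p2[130:270,180:340],None,fx=4.5,fy=4.2)[:,:,::-1])
```

```text
208 [ -0.3 -24.3   2.1]
218 [ -0.2 -21.9  10.4]
228 [ -0.2 -17.5  12. ]
238 [ -0.2 -12.4  12.1]
248 [-0.2 -7.  11.9]
258 [-0.2 -1.6 11.8]
268 [-0.2  4.1 11.8]
278 [-0.2 10.1 11.5]
288 [-0.3 16.5 11.1]
298 [-0.3 23.2 10.6]
308 [-0.3 29.4 11.4]
318 [-0.3 36.5 11.2]
328 [-0.7 -9.7 74.3]
[263.32339525 180.52671025]
-55 6 [-54.  26.   7.] [-50.  40.  11.]
-45 20 [-49.  22.  -1.] [-40.  46.  13.]
-35 18 [-39.  24.   3.] [-31.  46.  12.]
-25 21 [-30.  24.   0.] [-20.  46.  12.]
-15 54 [-20.  -9.  -0.] [-11.  46.  30.]
-5 41 [-9. -0. -0.] [-1. 46. 13.]
5 36 [ 0.  4. -3.] [10. 46. 12.]
15 44 [ 10. -19.  -9.] [19. 46. 12.]
25 44 [20. -6. -1.] [29. 45. 27.]
35 23 [31. 23. -2.] [39. 45. 13.]
45 26 [41. 23. -4.] [49. 46. 14.]
55 46 [ 50.  21. -11.] [60. 46. 12.]
```

View pics/sc1.png

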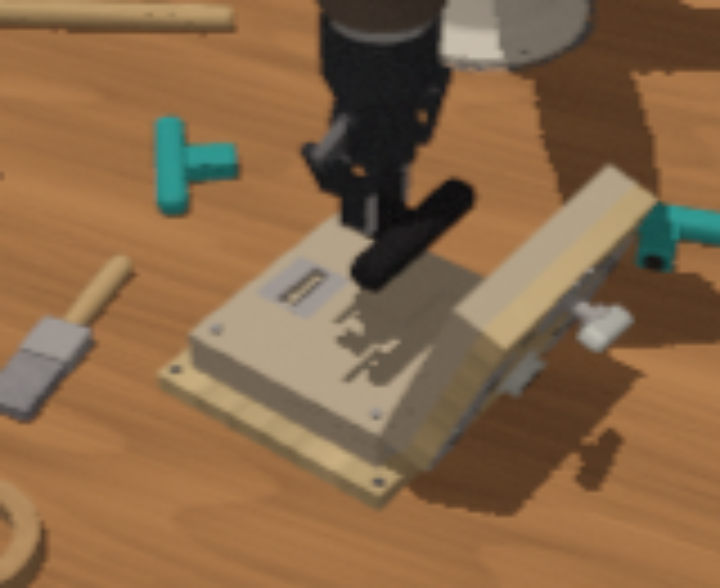

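The scene crop shows the casting held level at crop (410,235), clear of the mould.

Emit:
drive_tool:
  plan:
    - [[1, 0, -15, 0, -2], [1, -1, -28, 0, -5], [1, -2, -35, 0, -5], [1, -2, -35, 0, -5], [1, -2, -35, 0, -5], [1, -2, -35, 0, -5], [1, -2, -35, 0, -5], [1, -2, -35, 0, -5], [1, -2, -35, 0, -5], [1, -2, -35, 0, -5], [1, -2, -35, 0, -5], [1, -1, -35, 0, -5], [1, -1, -30, 0, -5], [1, 0, -20, 0, -5], [1, 0, -9, 0, -4.8], [1, 0, 0, 0, 0], [1, 0, 0, 0, 0], [1, 0, 0, 0, 0]]

```text
clock: 6.27
position: [482.8, -346.5, 163.7]
ee_rot: [-0.043, 0.999, 0.001, -0.001]
contact_force: [-0.6, -0.0, -1.5]
gripper_width: 28.2
grasp_force: 59.7
```

Run:
```python
from m import *
s,p,d=wshot("w5")
p2,d2=get_image("top"); np.savez("pics/top1.npz",p=p2,d=d2)
hsv=cv2.cvtColor(p,cv2.COLOR_RGB2HSV)
cv2.imwrite("pics/tw.png",np.hstack([cv2.resize(p,(400,300)),cv2.resize(p2[110:260,300:500],(400,300))])[:,:,::-1])
```

```text
6.2667 [ 482.8 -346.5  163.7] yaw -175.04 [-0.35  0.39 -0.16 -0.   -1.02 -1.13]
```

View pics/tw.png

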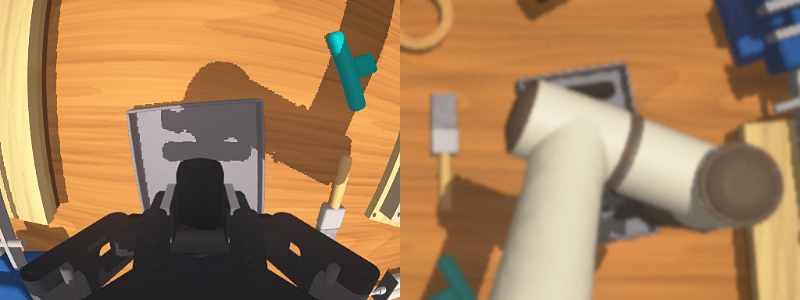

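The wrist view shows the tray's -x edge from full-picture pixel (164,142) to (337,127), with the held stem at (255,230) over the tray. My turn was 5 degrees too far, so I correct it.

Run:
```python
from m import *
p,s=run("w5")
X=wplane([(164,142),(337,127)],s,32); print(X.round(1), X.mean(0))
c=np.array([558.5,-334.7]); ex=np.array([.985,.1716]); ey=np.array([-.1716,.985])
for a in X: print((a[:2]-c)@ex,(a[:2]-c)@ey)
t=s['position'][:2]-c; print("tcp tray",t@ex,t@ey)
```

```text
[[ 442.9 -437.3   32. ]
 [ 414.8 -275.8   32. ]] [ 428.81901872 -356.51576017   32.        ]
-131.5149461350571 -81.18830406857609
-131.44375588051085 82.71776930870604
tcp tray -76.58116451490734 1.374817095611018
```

Emit:
drive_tool:
  plan:
    - [[1, 1.5, -1, -15, 4.9], [1, 0, 0, -30, 0], [1, 0, 0, -30, 0], [1, 0, 0, -30, 0], [1, 0, 0, -20, 0], [1, 0, 0, -10, 0], [1, 0, 0, -4, 0], [1, 0, 0, -2, 0], [1, 0, 0, 0, 0], [1, 0, 0, 0, 0]]

```text
clock: 7.2
position: [486.0, -348.7, 25.4]
ee_rot: [-0.085, 0.996, -0.001, 0.001]
contact_force: [-0.0, -0.3, -1.1]
gripper_width: 28.7
grasp_force: 59.7
```

Emit:
drive_tool:
  plan:
    - [[1, 0, 0, -2, 0], [1, 0, 0, -2, 0], [1, 0, 0, -1, 0], [1, 0, 0, 0, 0], [1, 0, 0, 0, 0]]

```text
clock: 7.62
position: [484.8, -348.4, 18.9]
ee_rot: [-0.085, 0.996, -0.0, 0.0]
contact_force: [0.1, -1.2, -1.5]
gripper_width: 28.0
grasp_force: 59.7
```

Emit:
drive_tool:
  plan:
    - [[1, 0, 0, -1, 0], [1, 0, 0, 0, 0], [1, 0, 0, 0, 0]]

```text
clock: 7.87
position: [484.8, -348.4, 17.7]
ee_rot: [-0.085, 0.996, 0.0, -0.0]
contact_force: [-0.5, 0.1, -0.7]
gripper_width: 28.3
grasp_force: 59.7
```

Emit:
drive_tool:
  plan:
    - [[1, 0, 0, -1, 0], [1, 0, 0, 0, 0], [1, 0, 0, 0, 0]]

```text
clock: 8.12
position: [484.8, -348.4, 16.8]
ee_rot: [-0.085, 0.996, 0.0, -0.0]
contact_force: [-0.2, -0.2, -1.9]
gripper_width: 27.9
grasp_force: 59.7
```

Emit:
drive_tool:
  plan:
    - [[1, 0, 0, -0.7, 0], [1, 0, 0, 0, 0], [1, 0, 0, 0, 0]]

```text
clock: 8.37
position: [484.9, -348.4, 16.2]
ee_rot: [-0.085, 0.996, -0.0, 0.0]
contact_force: [0.2, -0.0, 0.2]
gripper_width: 28.4
grasp_force: 59.8
```

Emit:
drive_tool:
  plan:
    - [[1, 0, 0, -0.5, 0], [1, 0, 0, 0, 0], [1, 0, 0, 0, 0]]

```text
clock: 8.62
position: [484.9, -348.4, 16.2]
ee_rot: [-0.085, 0.996, -0.0, 0.0]
contact_force: [-1.5, 1.8, 4.6]
gripper_width: 28.3
grasp_force: 60.4
```

Emit:
drive_tool:
  plan:
    - [[0.2, 0, 0, 0, 0], [0, 0, 0, 0, 0], [-0.3, 0, 0, 0, 0], [-0.3, 0, 0, 0, 0], [-0.3, 0, 0, 0, 0], [-0.3, 0, 0, 3, 0], [-0.3, 0, 0, 10, 0], [-0.3, 0, 0, 20, 0], [-0.3, 0, 0, 30, 0], [-0.3, 0, 0, 40, 0], [-0.3, 0, 0, 30, 0], [0, 0, 0, 0, 0], [0, 0, 0, 0, 0]]

```text
clock: 9.7
position: [486.1, -348.8, 152.0]
ee_rot: [-0.085, 0.996, -0.001, 0.003]
contact_force: [0.3, -0.6, -1.0]
gripper_width: 42.8
grasp_force: 0.0
```

Run:
```python
from m import *
s,p,d=wshot("w6",False); print(s['contact_force'],s['gripper_width'])
p2,d2=get_image("scene"); np.savez("pics/scene2.npz",p=p2,d=d2)
cv2.imwrite("pics/tw2.png",np.hstack([cv2.resize(p,(400,300)),cv2.resize(p2[140:260,80:240],(400,300))])[:,:,::-1])
```

```text
9.7 [ 486.1 -348.8  152. ] yaw -170.26 [-0.35  0.4  -0.18  0.   -0.99 -1.05]
[ 0.31158879 -0.56334706 -1.01300096] 42.772067830851874
```

View pics/tw2.png

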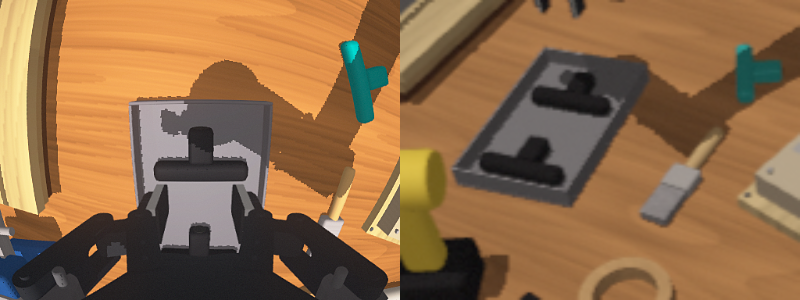

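Both grips lie flat in the tray, the casting at (200,165) in the wrist half, and nothing else has moved. Next is the lid: I go over the top to behind it.

Emit:
drive_tool:
  plan:
    - [[1, 0, 10, 37, 0], [1, 0, 10, 37, 0], [1, 0, 10, 37, 0], [1, 0, 10, 37, 0], [1, 0, 40, 0, 4.4], [1, 0, 40, 0, 4.4], [1, 0, 40, 0, 4.4], [1, 0, 40, 0, 4.4], [1, 0, 40, 0, 4.4], [1, 0, 40, 0, 4.4], [1, 0, 40, 0, 4.4], [1, 0, 40, 0, 4.4], [1, 0, 40, 0, 4.4], [1, 0, 40, 0, 4.4], [1, 0, 40, 0, 4.4], [1, 0, 40, 0, 4.4], [1, 0, 40, 0, 4.4], [1, 0, 40, 0, 4.4], [1, 0, 40, 0, 4.4], [1, 0, 18, 0, 1]]

```text
clock: 11.47
position: [484.0, 313.3, 294.0]
ee_rot: [-0.623, 0.782, -0.0, -0.002]
contact_force: [0.2, -0.4, -0.2]
gripper_width: -0.0
grasp_force: 0.0
```

Emit:
drive_tool:
  plan:
    - [[1, 0, 0, 0, 0], [1, 0, 0, 0, 0], [1, 0, 0, 0, 0]]

```text
clock: 11.72
position: [484.6, 308.6, 295.6]
ee_rot: [-0.62, 0.784, -0.0, -0.001]
contact_force: [0.5, 0.7, 0.4]
gripper_width: 0.0
grasp_force: 0.0
```

Run:
```python
from m import *
s=read_state(); R=Ro.from_euler('z',-13.3,degrees=True).as_matrix()[:2,:2]
print(s['position'],yaw(s),s['position'][:2]@R-[467.3,218],s['gripper_width'],s['joints'].round(2))
# lid path in world, contact at x=-66
def W(x,y): return R@np.array([467.3+x,218+y])
print("now target",W(-66,195))
```

```text
[484.56561697 308.63553995 295.62502633] -103.31740296872651 [-66.73250394 193.83177971] 0.03448565717649007 [ 0.85  0.26 -0.01 -0.   -1.3  -1.08]
now target [485.5472231  309.60391492]
```

Emit:
drive_tool:
  plan:
    - [[1, 0, 0, -40, 0], [1, 0, 0, -40, 0], [1, 0, 0, -40, 0], [1, -3.8, -16.1, 0, 0], [1, -3.8, -16.1, 0, 0], [1, -3.2, -13.6, 6.7, 0], [1, -3.2, -13.6, 6.7, 0], [1, -3.2, -13.6, 6.7, 0], [1, 0, 0, 0, 0]]

```text
clock: 12.47
position: [467.5, 233.9, 198.6]
ee_rot: [-0.62, 0.785, -0.0, 0.001]
contact_force: [-0.9, -0.4, -0.4]
gripper_width: 0.1
grasp_force: 0.0
```

Run:
```python
from m import *
s=read_state(); R=Ro.from_euler('z',-13.3,degrees=True).as_matrix()[:2,:2]
print(s['position'][:2]@R-[467.3,218],s['position'][2],s['contact_force'])
p2,d2=get_image("scene"); X=cloud("scene",d2).reshape(-1,3); Y=np.c_[X[:,:2]@R-[467.3,218],X[:,2]]
w=(abs(Y[:,0])<85)&(Y[:,1]>40)&(Y[:,1]<200)&(Y[:,2]>75)&(Y[:,2]<250)
for z in range(80,250,20):
    k=Y[w&(abs(Y[:,2]-z)<5)]
    if len(k)>3: print(z,len(k),np.percentile(k[:,1],[2,20,50,80,98]).round(1))
```

```text
[-66.1945815  117.15976906] 198.62606769499484 [-0.90286549 -0.40706714 -0.36198629]
80 57 [108.  109.1 110.8 113.8 122.1]
100 77 [107.9 108.8 111.3 115.  121.9]
120 55 [107.4 108.1 108.8 110.4 111.6]
140 48 [107.1 108.  108.8 110.4 111.7]
160 62 [106.3 107.7 109.  110.6 112.7]
180 84 [106.  107.2 109.2 110.4 148.8]
200 121 [105.2 106.6 108.4 134.9 147.8]
220 578 [ 67.3  75.7  89.8 104.3 123.6]
240 13 [117.1 127.7 129.4 130.9 131.3]
```

Emit:
drive_tool:
  plan:
    - [[1, -3, -12.7, 1.9, 0], [1, -3, -12.7, 1.9, 0], [1, -3, -12.7, 1.9, 0], [1, -3.3, -13.9, -2, 0], [1, -3.3, -13.9, -2, 0], [1, -3.3, -13.9, -2, 0], [1, -3, -12.8, -6.2, 0], [1, -3, -12.8, -6.2, 0], [1, -3, -12.8, -6.2, 0], [1, -2.5, -10.4, -9.8, 0], [1, -2.5, -10.4, -9.8, 0], [1, -2.5, -10.4, -9.8, 0], [1, -1.2, -5.2, -8.1, 0], [1, -1.2, -5.2, -8.1, 0], [1, -1.2, -5.2, -8.1, 0], [1, 0, 0, 0, 0]]

```text
clock: 13.85
position: [426.6, 70.0, 121.9]
ee_rot: [-0.62, 0.784, 0.001, -0.003]
contact_force: [-0.8, 0.8, -0.5]
gripper_width: 0.2
grasp_force: 0.0
```

Emit:
drive_tool:
  plan:
    - [[1, -0.8, -3.4, -8, 0], [1, -0.8, -3.4, -7, 0], [1, 0, 0, -5, 0], [1, 0, 0, -4, 0], [1, 0, 0, 0, 0], [1, 0, 0, 0, 0]]

```text
clock: 14.35
position: [427.1, 65.0, 100.0]
ee_rot: [-0.621, 0.784, -0.0, -0.0]
contact_force: [0.5, -0.3, 0.2]
gripper_width: 0.2
grasp_force: 0.0
```

Emit:
drive_tool:
  plan:
    - [[1, 0, 0, -2, 0], [1, 0, 0, -1, 0], [1, 0, 0, 0, 0], [1, 0, 0, 0, 0]]

```text
clock: 14.68
position: [427.1, 64.9, 97.2]
ee_rot: [-0.621, 0.784, -0.0, 0.0]
contact_force: [-0.4, -0.1, -0.5]
gripper_width: 0.1
grasp_force: 0.0
```

Emit:
drive_tool:
  plan:
    - [[1, 0, 0, -1, 0], [1, 0, 0, 0, 0], [1, 0, 0, 0, 0]]

```text
clock: 14.93
position: [427.1, 64.8, 96.1]
ee_rot: [-0.621, 0.784, -0.0, 0.0]
contact_force: [0.0, 0.3, 0.5]
gripper_width: -0.2
grasp_force: 0.0
```

Emit:
drive_tool:
  plan:
    - [[1, 0, 0, -1, 0], [1, 0, 0, 0, 0], [1, 0, 0, 0, 0]]

```text
clock: 15.18
position: [427.1, 64.9, 95.1]
ee_rot: [-0.621, 0.784, -0.0, 0.0]
contact_force: [1.3, -0.3, 0.1]
gripper_width: 0.2
grasp_force: 0.0
```

Emit:
drive_tool:
  plan:
    - [[1, 0, 0, -0.7, 0], [1, 0, 0, 0, 0], [1, 0, 0, 0, 0]]

```text
clock: 15.43
position: [427.1, 64.8, 95.0]
ee_rot: [-0.621, 0.784, -0.0, -0.0]
contact_force: [-2.1, 0.4, 5.7]
gripper_width: -0.3
grasp_force: 2.9
```

Emit:
drive_tool:
  plan:
    - [[1, 0, 0, -0.5, 0], [1, 0, 0, 0, 0], [1, 0, 0, 1, 0], [1, 0, 0, 30, 0], [1, 0, 0, 40, 0], [1, 0, 0, 40, 0], [1, 21, -6.7, 15, 0], [1, 21, -6.7, 15, 0], [1, 21, -6.6, 2, 0], [1, 0, 0, 0, 0], [1, 0, 0, 0, 0], [1, 0, 0, 0, 0]]

```text
clock: 16.43
position: [489.1, 44.6, 236.0]
ee_rot: [-0.621, 0.784, 0.001, -0.001]
contact_force: [-0.9, -0.8, -0.6]
gripper_width: 0.1
grasp_force: 0.0
```

Run:
```python
from m import *
s,p,d=wshot("w7"); p2,d2=get_image("scene"); np.savez("pics/scene3.npz",p=p2,d=d2)
cv2.imwrite("pics/tw3.png",np.hstack([p[:,80:430][:, :],cv2.resize(p2[140:260,190:330],(448,384))])[:,:,::-1])
```

```text
16.4333 [489.1  44.6 236. ] yaw -103.29 [ 0.42  0.15 -0.3  -0.   -1.12 -0.65]
```

View pics/tw3.png

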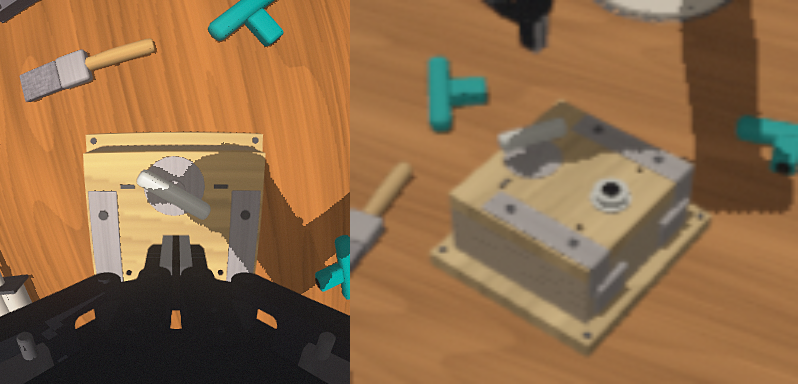

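The lid is shut. The lock bar is seen at crop (174,196), running from (142,178) to (205,213). The marks on the lid are at crop (127,187) and (221,186).

```bash
cat >> m.py <<'E'
R=Ro.from_euler('z',-13.3,degrees=True).as_matrix()[:2,:2]
def wcloud(name):
    z=np.load(f"pics/{name}.npz"); s={'position':z['pos'],'ee_rot':z['q']}; d=z['d']
    v,u=np.mgrid[:384,:512]; uv=np.c_[u.ravel(),v.ravel()]
    o,dr=wray(uv,s); dc=dr@(Ro.from_quat(s['ee_rot']).as_matrix()@camera_model("wrist")['mount'][:3,:3])
    return uv,(o+dr*(d.ravel()/dc[:,2])[:,None]),s
def lockfit(P):
    r=cv2.minAreaRect(P[:,:2].astype(np.float32)); b=cv2.boxPoints(r); e=[b[1]-b[0],b[2]-b[1]]; e=max(e,key=np.linalg.norm)
    a=np.degrees(np.arctan2(e[1],e[0])); a=(a+90+13)%180-90-13; print("bar",np.round(r[0],1),np.round(r[1],1),"dir",a.round(1),"turn(cw)",(-13.3-a).round(1),'mould',(np.array(r[0])@R-[467.3,218]).round(1),'z',np.percentile(P[:,2],[10,50,90]).round(1))
E
python3 - <<'E'
from m import *
uv,X,s=wcloud("w7")
near=np.linalg.norm(X[:,:2]-R@np.array([467.3,152]),axis=1)<48
lid=near&(X[:,2]<105)&(X[:,2]>80); print("lid z",np.percentile(X[lid,2],[10,50,90]))
k=near&(X[:,2]>127)&(X[:,2]<150)&(uv[:,1]<230); lockfit(X[k])
pt=load("top0")[0]
print("marks",wplane([(207,187),(301,186)],s,95)@np.eye(3))
m=wplane([(207,187),(301,186)],s,95)[:,:2]; print((m@R-[467.3,218]).round(1))
p,d=get_image("top"); np.savez("pics/top2.npz",p=p,d=d)
for n,f in(("scene","scene3"),("top","top2")):
    d=np.load(f"pics/{f}.npz")['d']; X=cloud(n,d).reshape(-1,3); Y=X[:,:2]@R-[467.3,218]
    k=(np.linalg.norm(Y-[0,-66],axis=1)<48)&(X[:,2]>125)&(X[:,2]<150); 
    if k.sum()>20: lockfit(X[k])
E
```

```text
lid z [94.38442019 95.63768988 97.52895429]
bar [490.5  41.4] [14.5 70.2] dir -43.3 turn(cw) 30.0 mould [  0.5 -64.8] z [132.3 135.5 136.6]
marks [[535.56919447  31.86629596  95.        ]
 [444.96982328  52.20265778  95.        ]]
[[ 46.6 -63.8]
 [-46.3 -64.8]]
bar [492.4  43.9] [16.  68.1] dir -46.2 turn(cw) 32.9 mould [  1.8 -62. ] z [127.1 133.3 136.8]
```

Emit:
drive_tool:
  plan:
    - [[0, 1.4, -3.2, 0, 6.7], [0, 0, 0, 0, 6.7], [0, 0, 0, 0, 6.7], [0, 0, 0, 0, 6.7], [0, 0, 0, 0, 6.7], [0, 0, 0, 0, 6.7], [0, 0, 0, 0, 6.7], [0, 0, 0, 0, 6.7], [0, 0, 0, 0, 6.4], [0, 0, 0, -30, 0], [0, 0, 0, -20, 0], [0, 0, 0, 0, 0], [0, 0, 0, 0, 0], [0, 0, 0, 0, 0]]

```text
clock: 17.75
position: [492.1, 41.9, 188.1]
ee_rot: [0.93, -0.368, 0.001, -0.0]
contact_force: [-0.4, -0.7, 1.0]
gripper_width: 42.7
grasp_force: 0.0
```

Run:
```python
from m import *
s,p,d=wshot("w8"); print(s['gripper_width'])
uv,X,s=wcloud("w8")
k=(np.linalg.norm(X[:,:2]-[490.5,41.4],axis=1)<45)&(X[:,2]>127)&(X[:,2]<142)
lockfit(X[k]); x=Ro.from_quat(s['ee_rot']).as_matrix(); 
print("bar in tool xy", ((X[k]-s['position'])@x)[:,:2].min(0).round(1),((X[k]-s['position'])@x)[:,:2].max(0).round(1))
```

```text
17.75 [492.1  41.9 188.1] yaw -43.2 [ 0.41  0.2  -0.37  0.   -1.    0.4 ]
42.7027437209471
bar [491.   40.9] [14.  68.5] dir -42.7 turn(cw) 29.4 mould [  1.1 -65.2] z [133.2 135.6 136.6]
bar in tool xy [-34.5  -5.5] [34.1  8.6]
```

Emit:
drive_tool:
  plan:
    - [[0, -1.1, -1, -20, 0.4], [0, 0, 0, -25, 0], [0, 0, 0, -17, 0], [0, 0, 0, -6, 0], [0, 0, 0, 0, 0], [0, 0, 0, 0, 0], [0.4, 0, 0, 0, 0], [0.5, 0, 0, 0, 0], [0.6, 0, 0, 0, 0], [1, 0, 0, 0, 0], [1, 0, 0, 0, 0], [1, 0, 0, 0, 0], [1, 0, 0, 0, 0], [1, 0, 0, 0, 0]]

```text
clock: 18.97
position: [490.8, 40.8, 119.3]
ee_rot: [0.931, -0.365, 0.001, -0.0]
contact_force: [0.1, 0.4, 3.2]
gripper_width: 12.8
grasp_force: 63.0
```

Run:
```python
from m import *
s=read_state(); print(s['position'].round(1),yaw(s),s['contact_force'].round(1),s['wrist_torque'].round(2),s['gripper_width'],s['grasp_force'])
```

```text
[490.8  40.8 119.3] -42.84901867886503 [0.1 0.4 3.2] [ 0.07 -0.08 -0.07] 12.80724722958561 63.02988052368164
```

Emit:
drive_tool:
  plan:
    - [[1, 0, 0, 0, 5], [1, 0, 0, 0, 5], [1, 0, 0, 0, 5], [1, 0, 0, 0, 5], [1, 0, 0, 0, 5], [1, 0, 0, 0, 4.7], [1, 0, 0, 0, 0], [1, 0, 0, 0, 0], [1, 0, 0, 0, 0]]

```text
clock: 19.72
position: [491.1, 41.2, 119.2]
ee_rot: [0.993, -0.115, 0.001, -0.001]
contact_force: [1.7, 2.8, 2.3]
gripper_width: 12.3
grasp_force: 63.0
```

Run:
```python
from m import *
s=read_state(); print(s['position'].round(1),yaw(s),s['contact_force'].round(1),s['wrist_torque'].round(2),s['gripper_width'],s['grasp_force'])
wshot("w9"); uv,X,s=wcloud("w9")
k=(np.linalg.norm(X[:,:2]-[490.5,41.4],axis=1)<45)&(X[:,2]>127)&(X[:,2]<142)&(uv[:,1]<300); lockfit(X[k])
```

```text
[491.1  41.2 119.2] -13.231822091670471 [1.7 2.8 2.3] [ 0.84 -0.26 -0.02] 12.319824341637725 63.03358554840088
19.7167 [491.1  41.2 119.2] yaw -13.23 [ 0.41  0.28 -0.47 -0.   -0.82  0.93]
bar [497.   40.4] [35.9 54.4] dir -37.7 turn(cw) 24.4 mould [  7.1 -64.3] z [132.2 134.9 136.7]
```

Run:
```python
from m import *
uv,X,s=wcloud("w9"); A=Ro.from_quat(s['ee_rot']).as_matrix(); T=(X-s['position'])@A
k=(T[:,0]>14)&(T[:,0]<40)&(abs(T[:,1])<25)&(T[:,2]<-8)&(T[:,2]>-22)
for x in range(14,40,4):
    q=T[k&(abs(T[:,0]-x)<2)]
    if len(q): print(x,len(q),q[:,1].min().round(1),q[:,1].max().round(1),np.median(q[:,2]).round(1))
```

```text
14 115 -6.9 6.3 -15.6
18 234 -6.9 6.4 -15.6
22 244 -7.4 6.3 -15.7
26 250 -7.3 6.7 -15.6
30 278 -7.3 6.6 -15.5
34 201 -6.4 5.7 -13.0
```

Emit:
drive_tool:
  plan:
    - [[1, 0, 0, -3, 0], [1, 0, 0, -3, 0], [1, 0, 0, -3, 0], [1, 0, 0, -2, 0], [1, 0, 0, -1, 0], [1, 0, 0, 0, 0], [1, 0, 0, 0, 0]]

```text
clock: 20.35
position: [491.2, 41.0, 107.6]
ee_rot: [0.993, -0.115, 0.001, -0.0]
contact_force: [0.2, 4.2, 8.2]
gripper_width: 12.2
grasp_force: 63.8
```

Emit:
drive_tool:
  plan:
    - [[1, 0, 0, -2, 0], [1, 0, 0, -2, 0], [1, 0, 0, -0.5, 0], [1, 0, 0, 0, 0], [1, 0, 0, 0, 0]]

```text
clock: 20.77
position: [491.3, 41.0, 103.9]
ee_rot: [0.993, -0.114, 0.001, -0.0]
contact_force: [-1.5, 2.7, 14.0]
gripper_width: 12.4
grasp_force: 64.5
```

Emit:
drive_tool:
  plan:
    - [[1, 0, 0, -1, 0], [1, 0, 0, 0, 0], [1, 0, 0, 0, 0]]

```text
clock: 21.02
position: [491.5, 41.0, 103.8]
ee_rot: [0.993, -0.114, 0.001, -0.0]
contact_force: [-3.3, 3.8, 18.6]
gripper_width: 12.7
grasp_force: 65.2
```

Emit:
drive_tool:
  plan:
    - [[1, 0, 0, -0.5, -3], [1, 0, 0, 0, -5], [1, 0, 0, 0, -5], [1, 0, 0, 0, -5], [1, 0, 0, 0, -5], [1, 0, 0, 0, -5], [1, 0, 0, 0, 0], [1, 0, 0, 0, 0]]

```text
clock: 21.68
position: [491.3, 40.6, 103.8]
ee_rot: [0.936, -0.351, 0.001, -0.0]
contact_force: [-4.5, 1.8, 21.9]
gripper_width: 12.2
grasp_force: 65.5
```

```bash
cat > st.py <<'E'
from m import *
s=read_state(); print(s['position'].round(1),yaw(s),s['contact_force'].round(1),s['wrist_torque'].round(2),s['gripper_width'],s['grasp_force'],s['clock'])
E
python3 st.py
```

```text
[491.3  40.6 103.8] -41.116831608295726 [-4.5  1.8 21.9] [ 0.73  1.51 -0.04] 12.24471660663526 65.52637696266174 21.6833
```

Emit:
drive_tool:
  plan:
    - [[1, 0, 0, 0, -5], [1, 0, 0, 0, -5], [1, 0, 0, 0, -5], [1, 0, 0, 0, -5], [1, 0, 0, 0, -5], [1, 0, 0, 0, -5], [1, 0, 0, 0, -5], [1, 0, 0, 0, -5], [1, 0, 0, 0, -5], [1, 0, 0, 0, -5], [1, 0, 0, 0, -5], [1, 0, 0, 0, -5], [1, 0, 0, 0, -2], [1, 0, 0, 0, 0], [1, 0, 0, 0, 0], [1, 0, 0, 0, 0]]

```text
clock: 23.02
position: [490.3, 40.2, 103.7]
ee_rot: [-0.622, 0.783, -0.001, -0.0]
contact_force: [-6.5, 2.1, 23.1]
gripper_width: 12.1
grasp_force: 65.8
```

```bash
python3 st.py
python3 - <<'E'
from m import *
wshot("w10",False); uv,X,s=wcloud("w10"); A=Ro.from_quat(s['ee_rot']).as_matrix(); T=(X-s['position'])@A
k=(T[:,0]>14)&(T[:,0]<40)&(abs(T[:,1])<25)&(T[:,2]<-8)&(T[:,2]>-22)
for x in range(14,40,4):
    q=T[k&(abs(T[:,0]-x)<2)]
    if len(q): print(x,len(q),q[:,1].min().round(1),q[:,1].max().round(1),np.median(q[:,2]).round(1))
E
```

```text
[490.3  40.2 103.7] -103.10959875865288 [-6.5  2.1 23.1] [0.66 2.2  0.02] 12.12394135642969 65.83913326263428 23.0167
23.0167 [490.3  40.2 103.7] yaw -103.11 [ 0.41  0.3  -0.49  0.   -0.78 -0.64]
14 117 -6.4 6.8 -15.8
18 241 -6.4 7.3 -15.8
22 248 -6.3 7.2 -15.8
26 254 -6.8 7.2 -15.7
30 276 -6.8 7.1 -15.3
34 161 -5.4 5.7 -12.6
```

Emit:
drive_tool:
  plan:
    - [[1, 0, 0, 0, -1], [1, 0, 0, 0, -1], [1, 0, 0, 0, 0], [1, 0, 0, 0, 0]]

```text
clock: 23.4
position: [490.3, 40.2, 103.7]
ee_rot: [-0.609, 0.793, -0.001, -0.0]
contact_force: [-6.3, 1.8, 22.9]
gripper_width: 12.4
grasp_force: 66.0
```

```bash
python3 st.py
```

```text
[490.3  40.2 103.7] -104.9706608447218 [-6.3  1.8 22.9] [0.71 2.22 0.46] 12.40826901620393 66.03259563446045 23.4
```

Emit:
drive_tool:
  plan:
    - [[1, 0, 0, 1.5, 0.8], [1, 0, 0, 1.5, 0], [1, 0, 0, 1.5, 0], [1, 0, 0, 0, 0], [0.5, 0, 0, 0, 0], [0.2, 0, 0, 0, 0], [-0.2, 0, 0, 0, 0], [-0.2, 0, 0, 0, 0], [-0.2, 0, 0, 0, 0], [-0.2, 0, 0, 5, 0], [-0.2, 0, 0, 20, 0], [-0.2, 0, 0, 30, 0], [-0.2, 0, 0, 40, 0], [-0.2, 0, 0, 30, 0], [-0.2, 0, 0, 0, 0], [-0.2, 0, 0, 0, 0]]

```text
clock: 24.73
position: [491.1, 41.0, 232.6]
ee_rot: [-0.613, 0.79, -0.001, 0.002]
contact_force: [-0.0, 0.1, -1.2]
gripper_width: 51.2
grasp_force: 0.0
```

```bash
python3 st.py
python3 - <<'E'
from m import *
wshot("w11",False); uv,X,s=wcloud("w11")
near=np.linalg.norm(X[:,:2]-[490.6,41],axis=1)<45
k=near&(X[:,2]>112)&(X[:,2]<140); lockfit(X[k])
a=X[near&(X[:,2]<104)&(X[:,2]>80)]; print("lid z",np.percentile(a[:,2],[10,50,90]).round(1))
# tray/bystander check, scene+top depth
p0,_=load("top0"); p,d=get_image("top"); diff=(np.abs(p.astype(int)-p0).max(2)>60).astype(np.uint8)
n,l,st,c=cv2.connectedComponentsWithStats(diff)
for i in range(1,n):
    if st[i,4]>25: print(st[i])
E
```

```text
[491.1  41.  232.6] -104.36640086672558 [-0.   0.1 -1.2] [0.01 0.06 0.05] 51.18885036725552 0.0 24.7333
24.7333 [491.1  41.  232.6] yaw -104.37 [ 0.41  0.16 -0.31 -0.   -1.1  -0.66]
bar [490.5  40.7] [69. 14.] dir 76.1 turn(cw) -89.4 mould [  0.7 -65.5] z [121.3 123.6 124.8]
lid z [94.4 95.8 97.6]
[181 156  29  53 799]
[201 169  33  34 451]
[   27   173   268   211 16017]
[230 182  25  40 489]
[376 196  39  25 459]
[220 198   7  20  71]
[ 65 297  17   5  37]
[  0 300  18  51 679]
[ 57 303  31   4  71]
[ 96 304  17  27 200]
[268 348  29  11 193]
[  0 350   6  34 126]
[292 361  13   6  50]
[261 362   9  22 118]
[272 363  23  13 147]
[307 363  12  21 134]
```

```bash
python3 -c "
from bench import *
print(job_done())"
```

```text
the job is handed in; nothing more can be done
None
```

The job is handed in at about 25 s: the casting lies flat in the tray, the lid is shut and the lock is seated at 12 mm after a quarter turn; the top camera shows no change at the finished grip or the brush, but I viewed 11 pictures, one over the limit of 10.

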